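# Transfer a row of reagent bottles to the other rack in reverse order

## Robot

A 6-joint arm with a two-finger parallel gripper is mounted at the origin on a cart in front of the work surface, level with it; the furniture and walls round the work are solid. World frame = base frame: x ahead of the robot, y to its left, z up, the work surface at z = 0. Lengths are in m, angles in rad, forces in N, time in s.
With the tool pointing down it reaches from about 0.375 to 0.975 m from the base axis. Payload 3.8 kg.
Tool frame: the origin (TCP) lies on the centre line of the jaws, within the pads' length; the fingertips stand 8 mm ahead of it and the grasp point (between the pads) lies 11 mm behind it; z points along the fingers, y is the direction in which the jaws open and shut (so a half turn about z gives the same grasp; the last joint's range is limited). The gripper opens to 85 mm and grips with 20 to 120 N. Pads are 22 mm wide; open, the fingers measure 114 mm over their backs; the gripper's body (76 mm by 85 mm) begins 54 mm behind the grasp point. The pads swing forward as they close: fully open they stand 13 mm farther back than shut.
Start: joints at [1.063, 0.264, 1.604, -0, 1.274, -0.037], TCP at [0.306, 0.602, 0.239] pointing down, gripper open.
Joint ranges: [-2.63, 2.63], [-0.94, 2.18], [0.31, 2.57], [-1.31, 4.45], [0, 2.66], [-2.55, 2.55]. Speed limits (rad/s): [2.57, 2.57, 3.14, 3.14, 3.14, 3.14].

## Interface

Orientations are given as a rotation vector (axis times angle).
In Python, from workcell import * gives the robot as it stands.
- The arm moves only by the tool play_rows, never from a script. Its arguments are lists of equal length, an entry for each row: "slide": the shift along the tool's x, y, z in cm, a list of three; "delta_rot": the turn, a rotation vector about the tool's x, y, z in rad, a list of three. In form: {"slide": [[x, y, z], ...], "delta_rot": [[wx, wy, wz], ...]}. A call has 1 to 12 rows; each row is the pose to reach, as a shift and turn from the pose measured when the call began, along the tool's axes at that moment; what a row does not reach only later rows make up. A row lasts 1/12 s, in which the tool goes at most 41.7 mm and 7.16 degrees, less where a joint would pass 70% of its speed; a pose out of reach is approached as far as the arm can. A call with a gripper value outside its range is refused whole. "hand" is the opening, from 0 (shut) to 1 (fully open), set as the call begins (left out, the last holds). The fingers move at their own pace and stop on an object; "force" is the grip in N (left out, the last holds). Time passes only in rows, so rows that repeat a pose let the fingers close. It gives the time, the measured TCP pose, the force and the opening at its end, in the units of the state.
- read_state(): the state, without advancing time (a new reading comes with each control period).
- read_camera(name): name is "side" or "top" or "wrist"; returns a dict with "image" (420x560x3 uint8, red, green, blue), "depth" (420x560 float32, m along the optical axis (not along the pixel's ray), 0 where there is no reading), "fovy" (degrees; the focal length in pixels is half the picture's height over the tangent of half this angle, whatever the lens; pixels are square), "cx", "cy" (the principal point, pixels), "k1" (the pictures are not rectified: a ray, as slopes to the right and down, at radius r is drawn at 1 + k1 r^2 times it, then the intrinsics apply), "world_from_camera" (4x4, takes a point from camera to world coordinates); the wrist camera has in their place "hand_eye" (4x4, takes a point from camera to tool coordinates, whose origin is the TCP and whose axes are the flange's). Camera axes: x right, y up, looking along -z (the intrinsics and any distortion apply to the point x, -y, -z); pixel columns grow to the right and rows downward; lengths in m; the calibration is good to about 2 mm. A picture is of the moment at which its call begins: read the wrist's pose just before it.
- finish_job(): hands the job in, once; it reports no verdict.
Trained networks look in a picture, given as the dict that the camera call returned (one of the last four; its "shot" number tells which), for a name from the list of things; names that differ only in an ending like _2 or _b are one class to them, and where a whole thing is asked for, a point or a joint stands for the part that bears it (a point fixed in the world has none). Each returns a list of dicts, best first, with "conf" (0 to 1); they miss things now and then, are a little off and sometimes report something else, mostly with a low value. They report only what shows in the picture. A call takes as long as a camera call. They do not tell look-alikes from the thing itself.
- spot_in(target, picture): "bbox" ([centre column, centre row, width, height] in pixels, round what is visible of it).
- landmark_of(target, picture): "at" ([column, row] in pixels: a listed point, or the origin of a listed thing).
The state is a dict: "time": time; "q": joint angles; "joint_vel": joint speeds; "joint_torque": joint torques, N m; "tool_pos": TCP position; "tcp_rot": TCP orientation; "wrist_force": force on the tool from outside, world axes, zero at the start; "torque": the same for the moment, N m; "width": opening from 0.0 (shut) to 1.0 (fully open).
Only numpy, scipy, OpenCV 4.12 (cv2) and the standard library are available. Lean on these libraries where they do the work, as an engineer would, in place of code of your own. Each camera call takes 0.05 s, during which the arm holds its last target.

## Task

The staining run goes the other way on the next rack: move the four small bottles from the grey cups on the metal rail to the white one-piece rack, in reverse order, so that the bottle now at the left end of the rail (seen from the robot) ends up at the right end of the white rack, the second from the left becomes second from the right, and so on. Set each bottle down upright on the floor of its own pocket, without dropping it or tipping any over on the way.

Things in the scene. Friction and masses are not known exactly. Their poses are not given: they have to be found in the camera images.
- vial_amber_center (a point): Smallest vial: straight amber vial with ribbed white cap, 31 mm wide at the cap (body 28), 68 mm tall, standing upright in one of the source cups. The point is on its axis half-way up (34 mm above its underside); z is up along the bottle. Can be gripped there from above, the fingers best closing across the row.
- dropper_clear_center (a point): Clear squeeze bottle with pointed white dropper cap, 33 mm wide, 82 mm tall, standing upright in one of the source cups. The point is on its axis half-way up (41 mm above its underside); z is up along the bottle. Can be gripped there from above, the fingers best closing across the row.
- black_cap_bottle_center (a point): Round-shouldered bottle with narrow black cap, body 33 mm wide up to 54 mm, cap 25 mm wide, 74 mm tall, standing upright in one of the source cups. The point is on its axis half-way up (37 mm above its underside); z is up along the bottle. Can be gripped there from above, the fingers best closing across the row.
- vial_green_center (a point): Larger straight green vial with ribbed white cap, 34 mm wide at the cap (body 32), 80 mm tall, standing upright in one of the source cups. The point is on its axis half-way up (40 mm above its underside); z is up along the bottle. Can be gripped there from above, the fingers best closing across the row.
- cup_vial_amber: One of four alike grey square cups clipped to the aluminium rail (fixed): the cup in which the amber vial stands at the start. 56 x 56 x 12 mm outside plus 5 mm clips front and back, 48 mm square inside. Origin at the centre of its underside, inner floor 4 mm above it, rim 12 mm above it. Axes parallel to the rail's.
- cup_dropper_clear: One of four alike grey square cups clipped to the aluminium rail (fixed): the cup in which the dropper bottle stands at the start. 56 x 56 x 12 mm outside plus 5 mm clips front and back, 48 mm square inside. Origin at the centre of its underside, inner floor 4 mm above it, rim 12 mm above it. Axes parallel to the rail's.
- cup_black_cap_bottle: One of four alike grey square cups clipped to the aluminium rail (fixed): the cup in which the black-capped bottle stands at the start. 56 x 56 x 12 mm outside plus 5 mm clips front and back, 48 mm square inside. Origin at the centre of its underside, inner floor 4 mm above it, rim 12 mm above it. Axes parallel to the rail's.
- cup_vial_green: One of four alike grey square cups clipped to the aluminium rail (fixed): the cup in which the green vial stands at the start. 56 x 56 x 12 mm outside plus 5 mm clips front and back, 48 mm square inside. Origin at the centre of its underside, inner floor 4 mm above it, rim 12 mm above it. Axes parallel to the rail's.
- cup_rail: Source rack (fixed): low aluminium rail, 66 x 264 x 16 mm, with the four grey cups in a row; which bottle stands in which cup varies. Origin at the centre of its underside; y along the row to its left end (seen from the robot), x across the row, away from the robot, z up. Cup centres at x = 0, y = +93, +31, -31, -93 mm; cup floors 8 mm above the origin.
- pocket_rack: Target rack (fixed, empty): one-piece white rack with four pockets in a row, 54 x 248 x 14 mm plus a 12 mm lug at each end. Origin at the centre of its underside; y along the row to its left end (seen from the robot), x across, away from the robot, z up. Pocket centres at x = 0, y = +93, +31, -31, -93 mm; each 44 (x) by 52 (y) mm inside, floor 5 mm and rim 14 mm above the origin.
Things that resemble listed ones, but are neither listed nor needed, are in the scene too. Leave any red look-alike of the cup_dropper_clear alone. Leave any turquoise look-alike of the part that bears vial_green_center alone.

How it is judged:
By the outcome, as a careful person would: the job done as asked, in the order asked, and still so for the second after the job is handed in, with the robot touching nothing.
It also fails if it takes over 106 s, if anything falls off the work surface, if the arm or the gripper's body presses on something with over 40 N, if the wrist force passes 120 N, or if a joint passes its speed limit or range.

## Working session

There is one attempt and no reset: what is moved stays moved. The work goes in short steps, Python scripts to look and compute and a tool call to move; the robot and the scene stay as the last step left them, time stands still between calls to the robot, and variables do not carry over. Pictures are saved under pics/ and viewed, and the job is handed in when it is done.

Besides the shell and the picture viewer there is one more tool, called after "Emit:" as name(argument=value, ...), one argument or row to a line, values as JSON. play_rows: Moves the arm, as the interface text tells. Its arguments: {"type":"object","properties":{"slide":{"type":"array"},"delta_rot":{"type":"array"},"hand":{"type":"number"},"force":{"type":"number"}},"required":["slide","delta_rot"]}

```bash
mkdir -p pics; ls
cat > h.py <<'E'
from workcell import *
import numpy as np, cv2
from scipy.spatial.transform import Rotation as R
def save(p,name): cv2.imwrite('pics/'+name,cv2.cvtColor(p['image'],cv2.COLOR_RGB2BGR))
def W(p,st=None):
    if 'world_from_camera' in p: return np.array(p['world_from_camera'])
    T=np.eye(4);T[:3,:3]=R.from_rotvec(st['tcp_rot']).as_matrix();T[:3,3]=st['tool_pos'];return T@np.array(p['hand_eye'])
def K(p):
    f=210/np.tan(np.radians(p['fovy'])/2);return np.array([[f,0,p['cx']],[0,f,p['cy']],[0,0,1]]),np.array([p['k1'],0,0,0,0])
def ray(p,px,st=None):
    k,d=K(p);u=cv2.undistortPoints(np.array([[px]],float),k,d)[0,0];T=W(p,st)
    return T[:3,3],T[:3,:3]@np.array([u[0],-u[1],-1])
def atz(p,px,z,st=None):
    o,r=ray(p,px,st);return o+r*(z-o[2])/r[2]
def atd(p,px,st=None):
    o,r=ray(p,px,st);c,w=int(round(px[0])),int(round(px[1]));d=p['depth'][w,c];return o+r*d
def proj(p,X,st=None):
    T=np.linalg.inv(W(p,st));c=T[:3,:3]@np.array(X)+T[:3,3];k,d=K(p)
    return cv2.projectPoints(np.array([[c[0],-c[1],-c[2]]]),np.zeros(3),np.zeros(3),k,d)[0][0,0]
V=['vial_amber_center','dropper_clear_center','black_cap_bottle_center','vial_green_center']
E
python3 - <<'E'
from h import *
np.set_printoptions(precision=4,suppress=True)
s=read_state();print(s)
for n in ['top','side','wrist']:
    p=read_camera(n);save(p,n+'0.png');print(n,p['fovy'],p['cx'],p['cy'],p['k1'])
    print(W(p,s))
    for t in V+['cup_rail','pocket_rack','cup_vial_green']:
        l=landmark_of(t,p)[:4]
        for e in l: print(t,np.round(e['at'],1),round(e['conf'],2), np.round(atd(p,e['at'],s),3))
E
```

```text
pics
{'time': 0.0, 'q': array([ 1.0631,  0.2648,  1.6054, -0.    ,  1.2737, -0.0369]), 'joint_vel': array([ 0.0001, -0.0004, -0.0008, -0.    , -0.0017,  0.0019]), 'joint_torque': array([ -0.0014, -51.5103, -36.7312,  -0.0001,   0.0128,   0.    ]), 'tool_pos': array([0.3058, 0.6009, 0.2379]), 'tcp_rot': array([-0.7326, -3.0544,  0.0035]), 'wrist_force': array([ 0.4779, -0.3373,  0.3278]), 'torque': array([-0.0253,  0.0012, -0.0491]), 'width': 0.9981159468563717}
top 42.259820399619976 282.32554859392116 214.54371640200736 -0.12181862134656928
[[ 0.0143  0.9866 -0.1624  0.2404]
 [-0.9998  0.0118 -0.016   0.139 ]
 [-0.0139  0.1626  0.9866  1.4063]
 [ 0.      0.      0.      1.    ]]
vial_amber_center [224.3 198.4] 0.63 [0.498 0.306 0.081]
vial_amber_center [251.3 201.6] 0.31 [0.489 0.237 0.09 ]
dropper_clear_center [203.9 195.7] 0.59 [0.504 0.357 0.083]
black_cap_bottle_center [272.2 202.3] 0.5 [0.489 0.186 0.082]
vial_green_center [249.1 202.2] 0.56 [0.488 0.243 0.087]
vial_green_center [273.2 231.7] 0.44 [0.416 0.182 0.078]
cup_rail [243.2 203.4] 0.95 [0.499 0.264 0.011]
cup_rail [276
[... 511 characters left out ...]
.75 [0.491 0.368 0.066]
black_cap_bottle_center [261.4 207. ] 0.81 [0.489 0.19  0.054]
vial_green_center [235.7 212.2] 0.74 [0.49  0.255 0.052]
vial_green_center [272.4 232.1] 0.55 [0.398 0.185 0.056]
vial_green_center [265.  203.6] 0.55 [0.496 0.179 0.057]
vial_green_center [239.6 227.6] 0.44 [0.476 0.251 0.011]
pocket_rack [357.  201.6] 0.66 [ 0.486 -0.068  0.012]
cup_vial_green [238.8 222.5] 0.65 [0.489 0.25  0.016]
cup_vial_green [236.  208.6] 0.15 [0.49  0.253 0.064]
wrist 64.8498347805018 283.6903743591689 207.29425206695942 -0.0033861526930379655
[[ 0.4538 -0.8557 -0.2488  0.2429]
 [ 0.8911  0.4354  0.128   0.6331]
 [-0.0013 -0.2798  0.9601  0.3722]
 [ 0.      0.      0.      1.    ]]
```

Run:
```python
import cv2
for n,(x,y,w,h) in {'top':(150,130,330,170),'side':(130,120,340,180)}.items():
    i=cv2.imread(f'pics/{n}0.png');cv2.imwrite(f'pics/{n}0c.png',cv2.resize(i[y:y+h,x:x+w],(790,int(790*h/w)),interpolation=cv2.INTER_CUBIC))
```

```text
(no output)
```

View pics/top0.png

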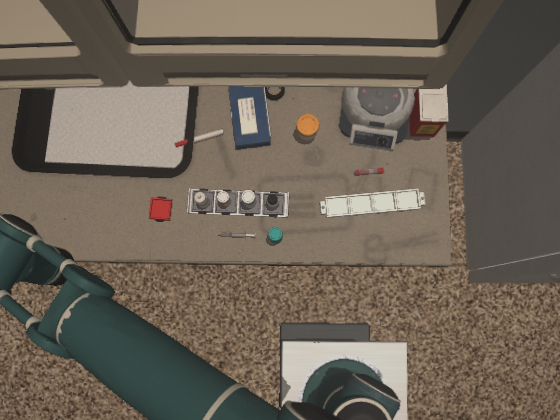

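View pics/side0.png

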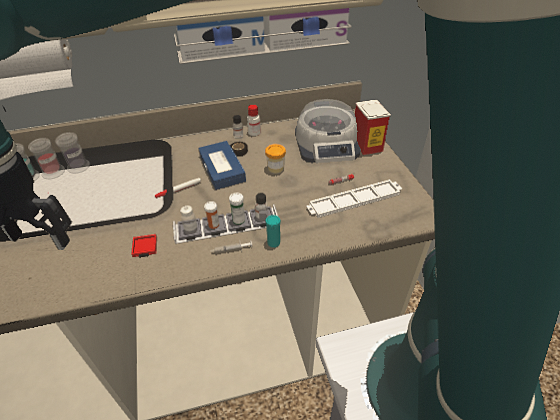

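```bash
sleep 1
```

```text
(no output)
```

View pics/top0c.png

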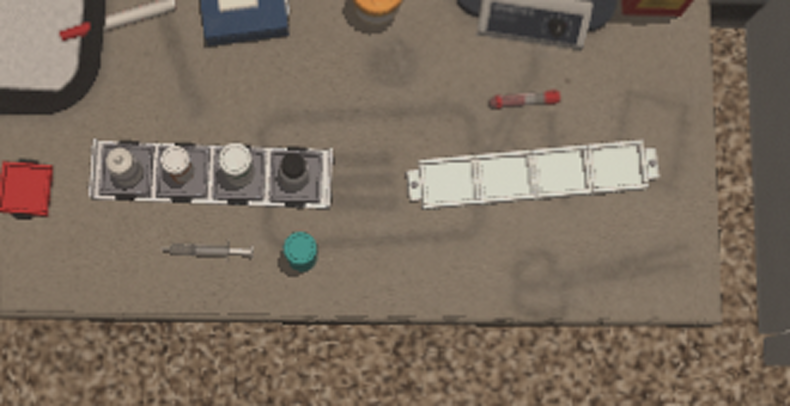

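View pics/side0c.png

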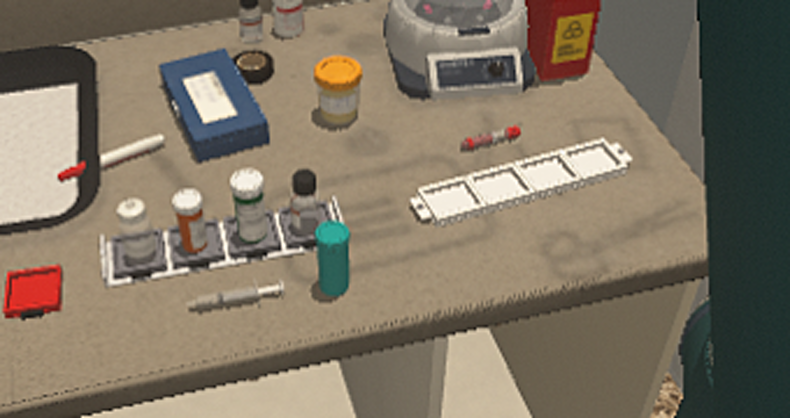

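The images show the rail from left to right holding the dropper (side view 188,217), amber (212,217), green (237,211) and black cap (261,207). The white rack is at (355,198).

Candidates that could be confused:
- **Green vial:** the white-capped one at side (237,211), against the turquoise look-alike at (272,232).
- **Dropper cup:** the grey cup at (188,235), against the red look-alike at (144,245).
- **Black-cap bottle:** the one at (261,207), against two background bottles at (238,127) and (253,120).

The four bottles standing in the grey rail cups are the ones to move. Next I'll measure the poses.

```bash
cat >> h.py <<'E'
def cloud(p,st=None):
    k,d=K(p);v,u=np.mgrid[0:420,0:560];u_=cv2.undistortPoints(np.stack([u,v],-1).reshape(-1,1,2).astype(float),k,d).reshape(420,560,2)
    D=p['depth'];c=np.stack([u_[...,0]*D,-u_[...,1]*D,-D],-1);T=W(p,st);X=c@T[:3,:3].T+T[:3,3];X[D==0]=np.nan;return X
def rect(X,m):
    P=X[m][:,:2];r=cv2.minAreaRect((P*1000).astype(np.float32));return r
E
python3 - <<'E'
from h import *
np.set_printoptions(precision=4,suppress=True)
for n in ['top','side']:
    p=read_camera(n);X=cloud(p);x,y,z=np.moveaxis(X,-1,0)
    t=(x>.55)&(x<.6)&(y>-.1)&(y<.1);print(n,'table z',np.nanmedian(z[t]))
    I=p['image'].astype(int)
    m=(x>.4)&(x<.6)&(y>-.25)&(y<.08)&(z>-.02)&(z<.03)&(I.min(-1)>150)
    n_,lab,stt,c=cv2.connectedComponentsWithStats(m.astype(np.uint8));m=lab==1+np.argmax(stt[1:,4])
    print('rack',m.sum(),np.median(z[m]),rect(X,m))
    m=(x>.44)&(x<.55)&(y>.1)&(y<.42)&(z>.009)&(z<.03)
    print('rail',m.sum(),rect(X,m))
    for nm,(lo,hi) in dict(d=(.33,.4),a=(.28,.33),g=(.22,.28),b=(.15,.22)).items():
        b=(x>.46)&(x<.54)&(y>lo)&(y<hi)&(z>.055);print(nm,b.sum(),np.median(X[b],0),X[b].max(0))
E
```

```text
top table z 0.0009734878633770316
rack 1794 0.007532796655139062 ((505.2837219238281, -73.90995788574219), (54.72848892211914, 274.19586181640625), 5.897752285003662)
rail 991 ((487.9277648925781, 267.99737548828125), (288.1934509277344, 93.818359375), 89.21318054199219)
d 142 [0.4986 0.3664 0.0798] [0.516  0.3833 0.0957]
a 123 [0.5027 0.3099 0.0756] [0.5176 0.3249 0.0819]
g 170 [0.5008 0.2461 0.087 ] [0.519  0.2637 0.0959]
b 115 [0.4963 0.1865 0.0806] [0.5107 0.2003 0.0888]
side table z -0.0022976955445451752
rack 1181 0.0048039831361803564 ((516.4326171875, -76.5372314453125), (73.61056518554688, 286.4465026855469), 5.617000102996826)
rail 856 ((500.8279113769531, 281.2540283203125), (264.3355712890625, 68.81202697753906), 89.40876770019531)
d 171 [0.4961 0.3709 0.0748] [0.5189 0.3862 0.0887]
a 147 [0.4993 0.3139 0.0728] [0.521  0.3286 0.0771]
g 221 [0.4958 0.2501 0.0836] [0.5211 0.2664 0.0904]
b 132 [0.494  0.1903 0.0748] [0.5115 0.2034 0.0829]
```

```bash
cat >> h.py <<'E'
def down(yaw):  # tool y = (cos,sin,0)
    c,s=np.cos(yaw),np.sin(yaw);y=np.array([c,s,0]);z=np.array([0,0,-1.]);return np.stack([np.cross(y,z),y,z],1)
def move(pos,yaw):
    s=read_state();R0=R.from_rotvec(s['tcp_rot']).as_matrix()
    print('slide cm',np.round(R0.T@(np.array(pos)-s['tool_pos'])*100,2),'rot',np.round(R.from_matrix(R0.T@down(yaw)).as_rotvec(),3),'at',np.round(s['tool_pos'],4))
E
python3 -c "
from h import *
move([.49,.33,.30],0)"
```

```text
slide cm [-28.7  -15.86  -6.07] rot [-0.   0.   1.1] at [0.3062 0.6015 0.2393]
```

Emit:
play_rows(
  slide=[
    [-28.7,-15.9,-6.1],
    [-28.7,-15.9,-6.1],
    [-28.7,-15.9,-6.1],
    [-28.7,-15.9,-6.1],
    [-28.7,-15.9,-6.1],
    [-28.7,-15.9,-6.1],
    [-28.7,-15.9,-6.1],
    [-28.7,-15.9,-6.1],
    [-28.7,-15.9,-6.1],
    [-28.7,-15.9,-6.1],
    [-28.7,-15.9,-6.1],
    [-28.7,-15.9,-6.1],
  ],
  delta_rot=[
    [0,0,1.1],
    [0,0,1.1],
    [0,0,1.1],
    [0,0,1.1],
    [0,0,1.1],
    [0,0,1.1],
    [0,0,1.1],
    [0,0,1.1],
    [0,0,1.1],
    [0,0,1.1],
    [0,0,1.1],
    [0,0,1.1],
  ],
)

```text
time: 2.3
tool_pos: [0.4892, 0.3303, 0.2999]
tcp_rot: [-2.217, -2.225, 0.001]
wrist_force: [-0.4, 0.8, 0.0]
width: 1.002
```

Run:
```python
from h import *
np.set_printoptions(precision=4,suppress=True)
s=read_state();p=read_camera('wrist');save(p,'w1.png');print(s['tool_pos'],s['joint_vel'])
X=cloud(p,s);x,y,z=np.moveaxis(X,-1,0)
for t in V+['cup_rail','cup_vial_amber','cup_dropper_clear','cup_black_cap_bottle','cup_vial_green']:
    for e in landmark_of(t,p)[:3]:
        if e['conf']>.3: print(t,np.round(e['at']),round(e['conf'],2),atz(p,e['at'],.004 if 'cup' in t else .046,s))
for nm,(lo,hi) in dict(d=(.33,.4),a=(.28,.33),g=(.22,.28),b=(.15,.22)).items():
    b=(x>.46)&(x<.54)&(y>lo)&(y<hi)&(z>.06);r=rect(X,b);print(nm,b.sum(),X[b].max(0),X[b].min(0),r)
    t=b&(z>X[b].max(0)[2]-.006);print('  top',np.median(X[t],0),(X[t].max(0)+X[t].min(0))/2)
m=(x>.44)&(x<.55)&(y>.1)&(y<.42)&(z>.009)&(z<.025);print('rail',rect(X,m))
print('table',np.nanmedian(z[(x>.55)&(x<.6)]))
```

```text
[0.4892 0.3303 0.2999] [ 0.0163  0.0041  0.0035 -0.0017  0.0009  0.0092]
vial_amber_center [297. 189.] 0.56 [0.5052 0.3111 0.046 ]
dropper_clear_center [297. 139.] 0.96 [0.5043 0.3707 0.046 ]
black_cap_bottle_center [292. 279.] 0.59 [0.501  0.1906 0.046 ]
vial_green_center [296. 239.] 0.93 [0.5049 0.2473 0.046 ]
vial_green_center [229. 284.] 0.8 [0.4183 0.1837 0.046 ]
cup_rail [297. 205.] 0.71 [0.5067 0.2797 0.004 ]
cup_vial_amber [294. 182.] 0.78 [0.5035 0.311  0.004 ]
cup_dropper_clear [299. 135.] 0.84 [0.5085 0.3724 0.004 ]
cup_dropper_clear [279.  37.] 0.81 [0.4832 0.4853 0.004 ]
cup_black_cap_bottle [290. 265.] 0.95 [0.4986 0.19   0.004 ]
cup_vial_green [296. 226.] 0.92 [0.5065 0.2499 0.004 ]
d 22819 [0.54   0.3845 0.39  ] [0.46 0.33 0.06] ((502.49420166015625, 344.94134521484375), (64.8831787109375, 63.128726959228516), 43.12348937988281)
  top [0.4802 0.349  0.3865] [0.4898 0.3476 0.387 ]
a 1465 [0.54   0.33   0.3718] [0.4919 0.2964 0.0608] ((516.5817260742188, 313.2555236816406), (49.80379104614258, 29.87895393371582), 8.211244583129883)
  top [0.5314 0.3289 0.3693] [0.5303 0.3266 0.3689]
g 828 [0.523  0.2651 0.0895] [0.4887 0.2312 0.0601] ((505.78436279296875, 248.4105987548828), (33.43633270263672, 34.5422477722168), 85.50251770019531)
  top [0.5057 0.2485 0.0867] [0.5059 0.2481 0.0865]
b 420 [0.5144 0.2005 0.0832] [0.49   0.1772 0.0612] ((502.2318420410156, 188.97000122070312), (23.064197540283203, 24.56106185913086), 85.65621185302734)
  top [0.502  0.1892 0.0812] [0.5016 0.1885 0.0803]
rail ((504.5656433105469, 279.28668212890625), (266.89971923828125, 65.97419738769531), 88.30955505371094)
table 0.00024610663038343583
```

View pics/w1.png

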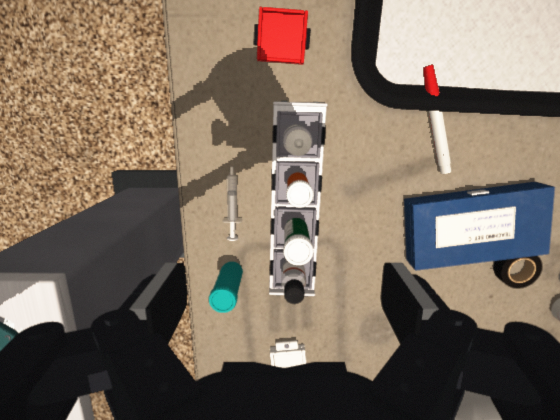

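The wrist view shows the dropper at (297,139), amber at (300,188), green at (298,245) and black cap at (292,285), all in the rail cups. The turquoise decoy is at (226,288) and the red cup at (282,36). I'll leave both alone.

Run:
```python
from h import *
np.set_printoptions(precision=4,suppress=True)
s=read_state();p=read_camera('wrist');X=cloud(p,s);x,y,z=np.moveaxis(X,-1,0)
b=(x>.46)&(x<.55)&(y>.27)&(y<.41)&(z>.028)&(z<.11)
n_,lab,stt,c=cv2.connectedComponentsWithStats(b.astype(np.uint8))
for i in range(1,n_):
    if stt[i,4]>60:
        m=lab==i;print(stt[i],X[m].min(0),X[m].max(0))
        for h in (.06,.075,.085):
            t=m&(z>h); 
            if t.sum()>10: print(h,t.sum(),(X[t].max(0)+X[t].min(0))/2,X[t].max(0)-X[t].min(0))
i=cv2.cvtColor(p['image'],cv2.COLOR_RGB2BGR)[90:310,190:350];cv2.imwrite('pics/w1c.png',cv2.resize(i,None,fx=2.7,fy=2.7,interpolation=2))
move([.504,.371,.12],np.radians(-1.7))
```

```text
[282 125  30  31 711] [0.4878 0.3549 0.0303] [0.5207 0.3856 0.091 ]
0.06 587 [0.5041 0.3698 0.0755] [0.03   0.0284 0.0309]
0.075 537 [0.5045 0.3692 0.0833] [0.0266 0.0271 0.0153]
0.085 48 [0.5042 0.3694 0.088 ] [0.0073 0.0071 0.006 ]
[286 175  27  32 683] [0.4925 0.2975 0.0288] [0.5218 0.3266 0.0778]
0.06 578 [0.5072 0.312  0.0721] [0.0294 0.0291 0.0114]
0.075 245 [0.5065 0.3119 0.0764] [0.028  0.0281 0.0028]
slide cm [ 4.11  1.43 18.02] rot [-0.    0.    0.03] at [0.4897 0.3299 0.3002]
```

View pics/w1c.png

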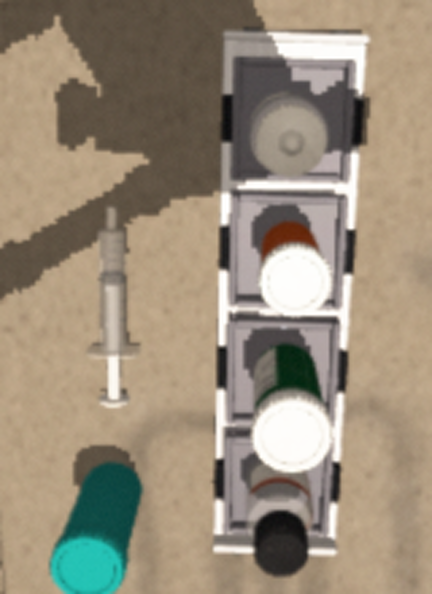

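The dropper, amber, green and black-cap bottles are in the cups as expected. I'll start with the dropper.

Emit:
play_rows(
  slide=[
    [4.0,1.46,5],
    [4.0,1.46,10],
    [4.0,1.46,15],
    [4.0,1.46,17],
    [4.0,1.46,19],
    [4.0,1.46,21],
    [4.0,1.46,23],
    [4.0,1.46,25],
    [4.0,1.46,26.2],
    [4.0,1.46,26.2],
    [4.0,1.46,26.2],
  ],
  delta_rot=[
    [0,0,0.03],
    [0,0,0.03],
    [0,0,0.03],
    [0,0,0.03],
    [0,0,0.03],
    [0,0,0.03],
    [0,0,0.03],
    [0,0,0.03],
    [0,0,0.03],
    [0,0,0.03],
    [0,0,0.03],
  ],
)

```text
time: 3.77
tool_pos: [0.504, 0.3696, 0.0378]
tcp_rot: [-2.254, -2.188, 0.002]
wrist_force: [0.3, -0.5, 0.2]
width: 1.002
```

Emit:
play_rows(
  slide=[
    [0,0,0],
    [0,0,0],
    [0,0,0],
    [0,0,0],
    [0,0,0],
    [0,0,0],
    [0,0,0],
    [0,0,0],
  ],
  delta_rot=[
    [0,0,0],
    [0,0,0],
    [0,0,0],
    [0,0,0],
    [0,0,0],
    [0,0,0],
    [0,0,0],
    [0,0,0],
  ],
  hand=0,
  force=35,
)

```text
time: 4.43
tool_pos: [0.5047, 0.3701, 0.0391]
tcp_rot: [2.254, 2.188, 0.001]
wrist_force: [-0.5, -0.4, 6.9]
width: 0.372
```

Emit:
play_rows(
  slide=[
    [0,0,-0.5],
    [0,0,-2],
    [0,0,-4],
    [0,0,-7],
    [0,0,-11],
    [0,0,-15],
    [0,0,-17],
    [0,0,-17],
  ],
  delta_rot=[
    [0,0,0],
    [0,0,0],
    [0,0,0],
    [0,0,0],
    [0,0,0],
    [0,0,0],
    [0,0,0],
    [0,0,0],
  ],
)

```text
time: 5.1
tool_pos: [0.5079, 0.3723, 0.2169]
tcp_rot: [2.252, 2.187, 0.019]
wrist_force: [0.9, 0.3, -0.3]
width: 0.367
```

Run:
```python
from h import *
move([.505,.06,.21],np.radians(5.9))
```

```text
slide cm [-31.23   0.62   0.47] rot [ 0.011 -0.007 -0.132] at [0.5079 0.3723 0.2169]
```

Emit:
play_rows(
  slide=[
    [-2,0,0],
    [-5,0,0],
    [-9,0.2,0],
    [-13,0.4,0],
    [-17,0.5,0],
    [-21,0.6,0],
    [-25,0.6,0],
    [-28,0.6,0],
    [-30,0.6,0],
    [-31.2,0.6,0],
    [-31.2,0.6,0],
    [-31.2,0.6,0],
  ],
  delta_rot=[
    [0.01,0,-0.02],
    [0.01,0,-0.04],
    [0.01,0,-0.06],
    [0.01,0,-0.08],
    [0.01,0,-0.1],
    [0.01,0,-0.132],
    [0.01,0,-0.132],
    [0.01,0,-0.132],
    [0.01,0,-0.132],
    [0.01,0,-0.132],
    [0.01,0,-0.132],
    [0.01,0,-0.132],
  ],
)

```text
time: 6.1
tool_pos: [0.5044, 0.0603, 0.214]
tcp_rot: [-2.103, -2.327, -0.008]
wrist_force: [0.2, 0.6, 0.5]
width: 0.369
```

Run:
```python
from h import *
np.set_printoptions(precision=4,suppress=True)
s=read_state();p=read_camera('wrist');save(p,'w2.png');print(s['tool_pos'],s['tcp_rot'],s['wrist_force'],s['joint_vel'])
X=cloud(p,s);x,y,z=np.moveaxis(X,-1,0)
m=(x>.4)&(x<.62)&(y>-.25)&(y<.1)&(z>.010)&(z<.025);print('rack z',rect(X,m),np.median(z[m]))
I=p['image'].astype(int)
m=(x>.4)&(x<.6)&(y>-.25)&(y<.08)&(z>-.01)&(z<.03)&(I.min(-1)>150)
print(rect(X,m))
print('table',np.nanmedian(z[(x>.55)&(x<.6)&(y<0)]))
print([(np.round(e['at']),e['conf'],atz(p,e['at'],0,s)) for e in landmark_of('pocket_rack',p)[:2]])
```

```text
[0.5044 0.0603 0.214 ] [-2.1028 -2.3269 -0.0079] [0.2421 0.5606 0.5263] [ 0.0287  0.0035 -0.0118  0.005  -0.0001  0.0026]
rack z ((536.9224243164062, -45.79369354248047), (118.18951416015625, 227.31271362304688), 5.934039115905762) 0.012648159753471333
((505.38519287109375, -52.649269104003906), (57.10456848144531, 232.2503662109375), 6.475967884063721)
table -0.0006358434508322852
[(array([293.,  51.]), 0.59, array([0.5004, 0.189 , 0.    ]))]
```

View pics/w2.png

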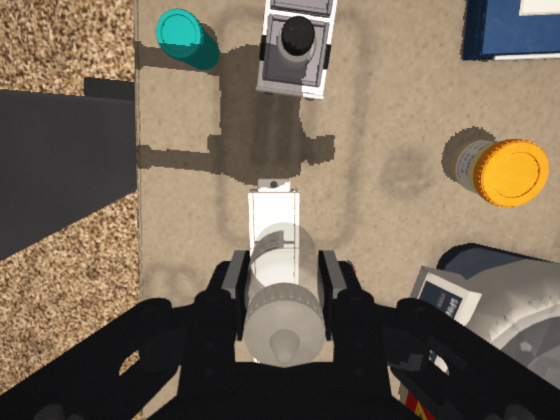

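The held dropper hides most of the rack. Hovering over the right pocket will leave the rest of the rack in view.

Run:
```python
from h import *
move([.5146,-.1665,.20],np.radians(5.9))
```

```text
slide cm [-22.77  -1.36   1.26] rot [ 0.001 -0.007  0.   ] at [0.5046 0.0613 0.2143]
```

Emit:
play_rows(
  slide=[
    [-2,-0.1,0],
    [-5,-0.4,0.4],
    [-9,-0.8,0.8],
    [-13,-1.2,1.2],
    [-17,-1.36,1.26],
    [-20,-1.36,1.26],
    [-22,-1.36,1.26],
    [-22.8,-1.36,1.26],
    [-22.8,-1.36,1.26],
    [-22.8,-1.36,1.26],
    [-22.8,-1.36,1.26],
  ],
  delta_rot=[
    [0,0,0],
    [0,0,0],
    [0,0,0],
    [0,0,0],
    [0,0,0],
    [0,0,0],
    [0,0,0],
    [0,0,0],
    [0,0,0],
    [0,0,0],
    [0,0,0],
  ],
)

```text
time: 7.12
tool_pos: [0.5147, -0.1651, 0.1998]
tcp_rot: [-2.098, -2.33, -0.009]
wrist_force: [0.4, -0.4, -0.3]
width: 0.372
```

Run:
```python
from h import *
np.set_printoptions(precision=4,suppress=True)
s=read_state();p=read_camera('wrist');save(p,'w3.png');print(s['tool_pos'],s['tcp_rot'],s['wrist_force'])
X=cloud(p,s);x,y,z=np.moveaxis(X,-1,0)
I=p['image'].astype(int)
m=(x>.4)&(x<.6)&(y>-.13)&(y<.1)&(z>-.01)&(z<.03)&(I.min(-1)>150)
print(rect(X,m),np.median(z[m]))
np.savez('w3.npz',X=X,I=p['image'])
d=np.array([-np.sin(np.radians(5.9)),np.cos(np.radians(5.9))]);
P=X[m][:,:2]; b=P@d; a=P@np.array([d[1],-d[0]])
print('max along',np.percentile(b,[99.9,99.5]))
for lo in np.arange(-.12,.06,.02):
    q=(b>lo)&(b<lo+.02);
    if q.sum()>50: print(round(lo,3),np.percentile(a[q],[1,99]),np.percentile(a[q],[1,99]).mean())
print('table',np.nanmedian(z[(x>.55)&(x<.6)&(y<0)&(z<.02)]))
```

```text
[ 0.5147 -0.1651  0.1998] [-2.098  -2.3304 -0.0089] [ 0.3515 -0.4184 -0.2888]
((539.0162353515625, -60.8607177734375), (116.7412338256836, 134.37225341796875), 7.5977935791015625) 0.005044802252068492
max along [-0.0502 -0.0506]
-0.12 [0.4767 0.5867] 0.5316891636514847
-0.1 [0.4716 0.5251] 0.4983679730256596
-0.08 [0.4709 0.5242] 0.4975833102070717
-0.06 [0.4712 0.5258] 0.4985198155241921
table -0.0003044690441595943
```

View pics/w3.png

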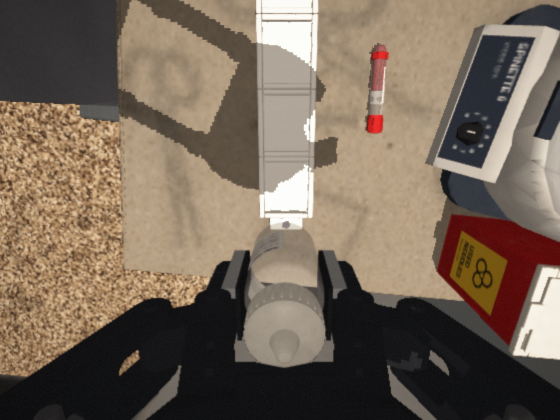

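Run:
```python
import numpy as np,cv2
f=np.load('w3.npz');X=f['X'];x,y,z=np.moveaxis(X,-1,0)
m=(x>.45)&(x<.56)&(y>-.24)&(y<.1)&(z>.0095)&(z<.02)
n,lab,st,c=cv2.connectedComponentsWithStats(m.astype(np.uint8))
for i in range(1,n):
    if st[i,4]>100: print(st[i])
i=1+np.argmax(st[1:,4]);M=lab==i;P=X[M][:,:2];print(cv2.minAreaRect((P*1000).astype(np.float32)),z[M].mean())
th=np.radians(5.9);d=np.array([-np.sin(th),np.cos(th)]);e=np.array([d[1],-d[0]])
b=P@d;a=P@e
# edge lines
bb=np.arange(b.min()+.01,b.max()-.01,.006)
lo=[a[abs(b-t)<.003].min() for t in bb];hi=[a[abs(b-t)<.003].max() for t in bb]
print('slopes deg',np.degrees(np.polyfit(bb,lo,1)[0]),np.degrees(np.polyfit(bb,hi,1)[0]),np.mean(lo),np.mean(hi))
c=abs(a-.4983)<.018
h,ed=np.histogram(b[c],np.arange(b.min()-.004,b.max()+.004,.002))
print([(round(ed[k],3),int(h[k])) for k in range(len(h)) if h[k]>8]); print(b.min(),b.max())
```

```text
[ 256    0   62  226 4442]
((510.5900573730469, -102.9963150024414), (54.1752815246582, 205.93482971191406), 5.840145111083984) 0.013226962666940957
slopes deg -0.05111766945716459 0.06280115308332979 0.4707551704873615 0.5239552394601446
[(np.float64(-0.258), 10), (np.float64(-0.256), 32), (np.float64(-0.254), 60), (np.float64(-0.252), 55), (np.float64(-0.25), 36), (np.float64(-0.248), 62), (np.float64(-0.246), 92), (np.float64(-0.192), 73), (np.float64(-0.19), 73), (np.float64(-0.188), 74), (np.float64(-0.186), 73), (np.float64(-0.184), 86), (np.float64(-0.13), 83), (np.float64(-0.128), 111), (np.float64(-0.126), 78), (np.float64(-0.124), 80), (np.float64(-0.122), 76), (np.float64(-0.07), 25), (np.float64(-0.068), 136), (np.float64(-0.066), 104), (np.float64(-0.064), 108), (np.float64(-0.062), 114), (np.float64(-0.06), 92)]
-0.2579186850515232 -0.05194516763768713
```

Run:
```python
from h import *
move([.5172,-.166,.037],np.radians(5.9))
```

```text
slide cm [-0.25  0.24 16.29] rot [ 0.    -0.008  0.002] at [ 0.5146 -0.1651  0.1999]
```

Emit:
play_rows(
  slide=[
    [-0.25,0.24,2],
    [-0.25,0.24,5],
    [-0.25,0.24,8],
    [-0.25,0.24,11],
    [-0.25,0.24,13],
    [-0.25,0.24,14.5],
    [-0.25,0.24,15.3],
    [-0.25,0.24,15.8],
    [-0.25,0.24,16.1],
    [-0.25,0.24,16.25],
    [-0.25,0.24,16.3],
    [-0.25,0.24,16.3],
  ],
  delta_rot=[
    [0,-0.008,0],
    [0,-0.008,0],
    [0,-0.008,0],
    [0,-0.008,0],
    [0,-0.008,0],
    [0,-0.008,0],
    [0,-0.008,0],
    [0,-0.008,0],
    [0,-0.008,0],
    [0,-0.008,0],
    [0,-0.008,0],
    [0,-0.008,0],
  ],
)

```text
time: 8.17
tool_pos: [0.5181, -0.1662, 0.0379]
tcp_rot: [2.1, 2.334, 0.001]
wrist_force: [0.1, -1.1, -0.7]
width: 0.37
```

Run:
```python
from h import *
np.set_printoptions(precision=4,suppress=True)
s=read_state();p=read_camera('wrist');save(p,'w4.png');print(s['tool_pos'],s['tcp_rot'],s['wrist_force'])
p=read_camera('side');i=cv2.cvtColor(p['image'],cv2.COLOR_RGB2BGR)[130:250,270:430];cv2.imwrite('pics/s4.png',cv2.resize(i,None,fx=4,fy=4,interpolation=2))
```

```text
[ 0.5181 -0.1662  0.0379] [2.1002 2.3338 0.0014] [ 0.09   -1.1247 -0.6863]
```

View pics/w4.png

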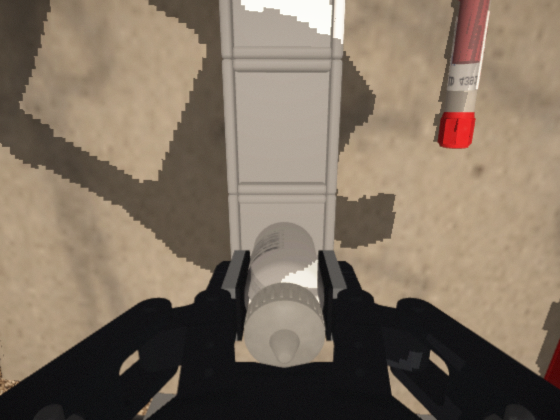

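View pics/s4.png

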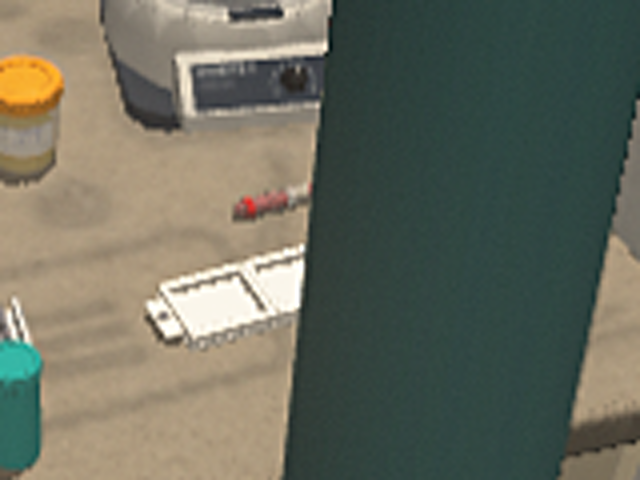

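In the wrist view the bottle (285,270) is centred between the pocket walls (232 to 335). I'll ease it down to contact.

Emit:
play_rows(
  slide=[
    [0,0,0.05],
    [0,0,0.1],
    [0,0,0.15],
    [0,0,0.2],
    [0,0,0.2],
  ],
  delta_rot=[
    [0,0,0],
    [0,0,0],
    [0,0,0],
    [0,0,0],
    [0,0,0],
  ],
)

```text
time: 8.68
tool_pos: [0.5181, -0.1664, 0.0362]
tcp_rot: [2.1, 2.333, 0.001]
wrist_force: [-0.6, -0.4, 2.0]
width: 0.372
```

Emit:
play_rows(
  slide=[
    [0,0,0.04],
    [0,0,0.08],
    [0,0,0.08],
  ],
  delta_rot=[
    [0,0,0],
    [0,0,0],
    [0,0,0],
  ],
)

```text
time: 8.93
tool_pos: [0.5181, -0.1665, 0.0361]
tcp_rot: [2.1, 2.334, 0.001]
wrist_force: [-2.9, 0.8, 8.2]
width: 0.37
```

It's in contact at 8 N. I'll release and rise.

Emit:
play_rows(
  slide=[
    [0,0,0],
    [0,0,0],
    [0,0,0],
    [0,0,0],
    [0,0,0],
    [0,0,-1],
    [0,0,-3],
    [0,0,-6],
    [0,0,-10],
    [0,0,-14],
    [0,0,-17],
    [0,0,-17],
  ],
  delta_rot=[
    [0,0,0],
    [0,0,0],
    [0,0,0],
    [0,0,0],
    [0,0,0],
    [0,0,0],
    [0,0,0],
    [0,0,0],
    [0,0,0],
    [0,0,0],
    [0,0,0],
    [0,0,0],
  ],
  hand=0.8,
)

```text
time: 9.93
tool_pos: [0.5225, -0.1681, 0.2156]
tcp_rot: [2.091, 2.323, 0.01]
wrist_force: [1.9, -1.1, 0.0]
width: 0.798
```

Run:
```python
from h import *
np.set_printoptions(precision=4,suppress=True)
s=read_state();p=read_camera('wrist');save(p,'w5.png')
X=cloud(p,s);x,y,z=np.moveaxis(X,-1,0)
b=(x>.49)&(x<.55)&(y>-.2)&(y<-.13)&(z>.03)&(z<.1);print(b.sum(),X[b].min(0),X[b].max(0)) if b.sum() else print('none')
for h in (.055,.075,.082):
  t=b&(z>h)
  if t.sum()>5: print(h,(X[t].max(0)+X[t].min(0))/2)
move([.507,.312,.21],np.radians(-1.7))
```

```text
1240 [ 0.5023 -0.1811  0.0304] [ 0.5349 -0.1507  0.088 ]
0.055 [ 0.5186 -0.1662  0.0715]
0.075 [ 0.5187 -0.1673  0.0815]
0.082 [ 0.5187 -0.1673  0.0851]
slide cm [47.84  3.64 -0.02] rot [0.012 0.005 0.135] at [ 0.5209 -0.1675  0.2121]
```

View pics/w5.png

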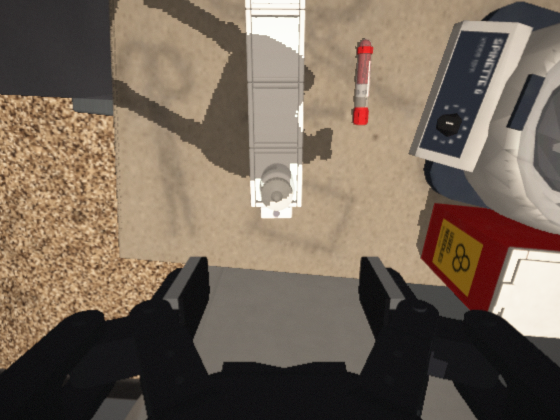

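The dropper stands upright in the right-end pocket, at pixel (277,187) with its top at z=0.088. Amber is next.

Emit:
play_rows(
  slide=[
    [3,0.2,0],
    [7,0.5,0],
    [11,0.8,0],
    [15,1.1,0],
    [19,1.4,0],
    [23,1.7,0],
    [27,2,0],
    [31,2.3,0],
    [35,2.6,0],
    [39,3,0],
    [43,3.3,0],
    [46.5,3.6,0],
  ],
  delta_rot=[
    [0.01,0,0.01],
    [0.01,0,0.02],
    [0.01,0,0.03],
    [0.01,0,0.04],
    [0.01,0,0.05],
    [0.01,0,0.06],
    [0.01,0,0.08],
    [0.01,0,0.1],
    [0.01,0,0.12],
    [0.01,0,0.135],
    [0.01,0,0.135],
    [0.01,0,0.135],
  ],
)

```text
time: 10.98
tool_pos: [0.5065, 0.3007, 0.2084]
tcp_rot: [2.251, 2.186, -0.007]
wrist_force: [1.5, 0.5, -0.3]
width: 0.795
```

Run:
```python
from h import *
print(read_state()['q'])
move([.507,.312,.033],np.radians(-1.7))
```

```text
[ 0.49624011  0.1262092   1.82513131 -0.00501622  1.19330808  0.52730812]
slide cm [ 1.22  0.02 17.54] rot [-0.     0.006  0.   ] at [0.5065 0.3007 0.2084]
```

Emit:
play_rows(
  slide=[
    [1.2,0,1],
    [1.2,0,3],
    [1.2,0,5],
    [1.2,0,7.5],
    [1.2,0,10],
    [1.2,0,12],
    [1.2,0,14],
    [1.2,0,16],
    [1.2,0,17],
    [1.2,0,17.5],
    [1.2,0,17.5],
  ],
  delta_rot=[
    [0,0.006,0],
    [0,0.006,0],
    [0,0.006,0],
    [0,0.006,0],
    [0,0.006,0],
    [0,0.006,0],
    [0,0.006,0],
    [0,0.006,0],
    [0,0.006,0],
    [0,0.006,0],
    [0,0.006,0],
  ],
)

```text
time: 11.9
tool_pos: [0.5054, 0.3106, 0.0314]
tcp_rot: [-2.253, -2.187, 0.006]
wrist_force: [0.2, 0.1, 0.0]
width: 0.797
```

Emit:
play_rows(
  slide=[
    [0,0,0],
    [0,0,0],
    [0,0,0],
    [0,0,0],
    [0,0,0],
    [0,0,0],
    [0,0,0],
  ],
  delta_rot=[
    [0,0,0],
    [0,0,0],
    [0,0,0],
    [0,0,0],
    [0,0,0],
    [0,0,0],
    [0,0,0],
  ],
  hand=0,
)

```text
time: 12.48
tool_pos: [0.5063, 0.3111, 0.0328]
tcp_rot: [-2.253, -2.188, 0.002]
wrist_force: [-0.7, -0.1, 5.7]
width: 0.317
```

Emit:
play_rows(
  slide=[
    [0,0,-0.5],
    [0,0,-2],
    [0,0,-4],
    [0,0,-7],
    [0,0,-11],
    [0,0,-15],
    [0,0,-17],
    [0,0,-17],
  ],
  delta_rot=[
    [0,0,0],
    [0,0,0],
    [0,0,0],
    [0,0,0],
    [0,0,0],
    [0,0,0],
    [0,0,0],
    [0,0,0],
  ],
)

```text
time: 13.15
tool_pos: [0.51, 0.3132, 0.2103]
tcp_rot: [2.252, 2.187, 0.016]
wrist_force: [0.3, 0.7, 0.7]
width: 0.313
```

Run:
```python
from h import *
s=read_state();p=read_camera('wrist');save(p,'w6.png')
move([.5108,-.1043,.20],np.radians(5.9))
```

```text
slide cm [-41.64   1.44   0.56] rot [ 0.005 -0.003 -0.132] at [0.5085 0.3124 0.207 ]
```

View pics/w6.png

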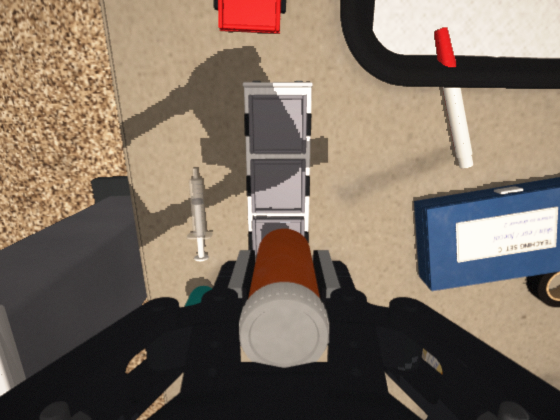

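The amber vial is held upright, at pixel (285,290).

Emit:
play_rows(
  slide=[
    [-2,0,0],
    [-5,0.1,0],
    [-9,0.3,0],
    [-13,0.5,0],
    [-17,0.7,0],
    [-21,0.8,0],
    [-25,0.9,0],
    [-29,1,0.3],
    [-33,1.2,0.5],
    [-37,1.4,0.6],
    [-40,1.44,0.6],
    [-41.6,1.44,0.6],
  ],
  delta_rot=[
    [0,0,-0.01],
    [0,0,-0.03],
    [0,0,-0.05],
    [0,0,-0.07],
    [0,0,-0.09],
    [0,0,-0.11],
    [0,0,-0.132],
    [0,0,-0.132],
    [0,0,-0.132],
    [0,0,-0.132],
    [0,0,-0.132],
    [0,0,-0.132],
  ],
)

```text
time: 14.2
tool_pos: [0.5088, -0.1069, 0.1972]
tcp_rot: [-2.107, -2.329, -0.004]
wrist_force: [0.3, 0.4, -0.1]
width: 0.317
```

Emit:
play_rows(
  slide=[
    [0,0,0],
    [0,0,0],
    [0,0,0],
  ],
  delta_rot=[
    [0,0,0],
    [0,0,0],
    [0,0,0],
  ],
)

```text
time: 14.45
tool_pos: [0.5077, -0.1061, 0.1956]
tcp_rot: [-2.105, -2.326, -0.003]
wrist_force: [-0.2, 0.1, 0.2]
width: 0.316
```

Run:
```python
from h import *
s=read_state();p=read_camera('wrist');save(p,'w7.png')
move([.5108,-.1043,.031],np.radians(5.9))
```

```text
slide cm [ 0.05  0.3  16.5 ] rot [-0.001 -0.004 -0.002] at [ 0.5081 -0.1058  0.196 ]
```

View pics/w7.png

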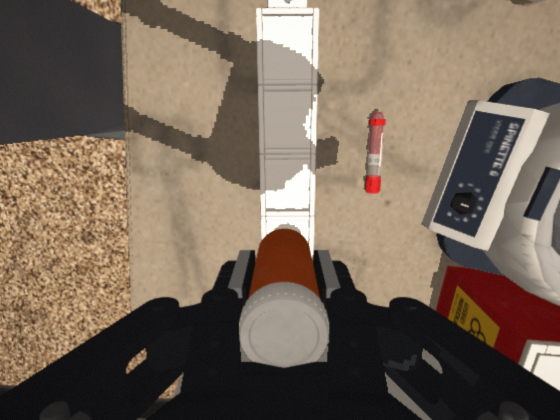

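Emit:
play_rows(
  slide=[
    [0.05,0.3,1],
    [0.05,0.3,3],
    [0.05,0.3,6],
    [0.05,0.3,9],
    [0.05,0.3,11.5],
    [0.05,0.3,13.5],
    [0.05,0.3,15],
    [0.05,0.3,15.7],
    [0.05,0.3,16.1],
    [0.05,0.3,16.3],
    [0.05,0.3,16.4],
    [0.05,0.3,16.4],
  ],
  delta_rot=[
    [0,-0.004,0],
    [0,-0.004,0],
    [0,-0.004,0],
    [0,-0.004,0],
    [0,-0.004,0],
    [0,-0.004,0],
    [0,-0.004,0],
    [0,-0.004,0],
    [0,-0.004,0],
    [0,-0.004,0],
    [0,-0.004,0],
    [0,-0.004,0],
  ],
)

```text
time: 15.5
tool_pos: [0.5117, -0.1043, 0.0329]
tcp_rot: [2.106, 2.33, 0.001]
wrist_force: [-0.3, 0.0, -1.1]
width: 0.32
```

Emit:
play_rows(
  slide=[
    [0,0,0.05],
    [0,0,0.1],
    [0,0,0.15],
    [0,0,0.15],
  ],
  delta_rot=[
    [0,0,0],
    [0,0,0],
    [0,0,0],
    [0,0,0],
  ],
)

```text
time: 15.83
tool_pos: [0.5119, -0.1044, 0.0318]
tcp_rot: [2.106, 2.329, 0.001]
wrist_force: [0.1, 0.3, -0.1]
width: 0.316
```

Run:
```python
from h import *
s=read_state();p=read_camera('wrist');save(p,'w8.png');print(s['wrist_force'],s['tool_pos'])
```

```text
[ 0.13509386  0.2580052  -0.10245563] [ 0.51194955 -0.10442436  0.03175369]
```

View pics/w8.png

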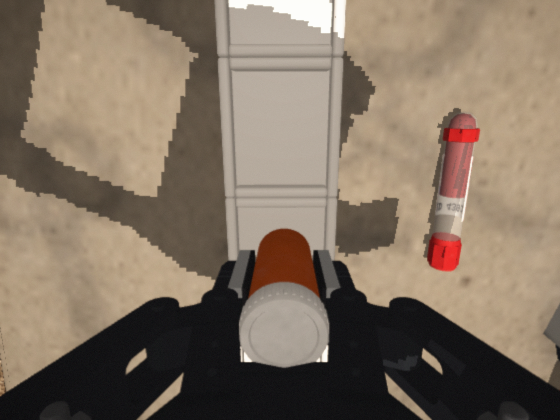

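Emit:
play_rows(
  slide=[
    [0,0,0.05],
    [0,0,0.1],
    [0,0,0.15],
    [0,0,0.2],
    [0,0,0.2],
  ],
  delta_rot=[
    [0,0,0],
    [0,0,0],
    [0,0,0],
    [0,0,0],
    [0,0,0],
  ],
)

```text
time: 16.3
tool_pos: [0.5118, -0.1044, 0.0298]
tcp_rot: [2.106, 2.33, 0.001]
wrist_force: [-0.8, 0.5, 2.0]
width: 0.316
```

Emit:
play_rows(
  slide=[
    [0,0,0.04],
    [0,0,0.08],
    [0,0,0.08],
  ],
  delta_rot=[
    [0,0,0],
    [0,0,0],
    [0,0,0],
  ],
)

```text
time: 16.55
tool_pos: [0.5119, -0.1044, 0.0298]
tcp_rot: [2.106, 2.33, 0.0]
wrist_force: [-3.8, 0.2, 7.6]
width: 0.312
```

Emit:
play_rows(
  slide=[
    [0,0,0],
    [0,0,0],
    [0,0,0],
    [0,0,0],
    [0,0,0],
    [0,0,-1],
    [0,0,-3],
    [0,0,-6],
    [0,0,-10],
    [0,0,-14],
    [0,0,-17],
    [0,0,-17],
  ],
  delta_rot=[
    [0,0,0],
    [0,0,0],
    [0,0,0],
    [0,0,0],
    [0,0,0],
    [0,0,0],
    [0,0,0],
    [0,0,0],
    [0,0,0],
    [0,0,0],
    [0,0,0],
    [0,0,0],
  ],
  hand=0.8,
)

```text
time: 17.55
tool_pos: [0.5167, -0.1056, 0.209]
tcp_rot: [2.097, 2.32, 0.011]
wrist_force: [1.3, -0.7, 1.5]
width: 0.801
```

Run:
```python
from h import *
np.set_printoptions(precision=4,suppress=True)
s=read_state();p=read_camera('wrist');save(p,'w9.png')
X=cloud(p,s);x,y,z=np.moveaxis(X,-1,0)
b=(x>.48)&(x<.55)&(y>-.135)&(y<-.07)&(z>.03)&(z<.1);print(b.sum(),X[b].min(0),X[b].max(0))
move([.506,.2483,.21],np.radians(-1.7))
```

```text
1145 [ 0.4969 -0.1186  0.0301] [ 0.5269 -0.0885  0.0742]
slide cm [35.26  2.67 -0.55] rot [0.011 0.003 0.131] at [ 0.515  -0.1052  0.2056]
```

View pics/w9.png

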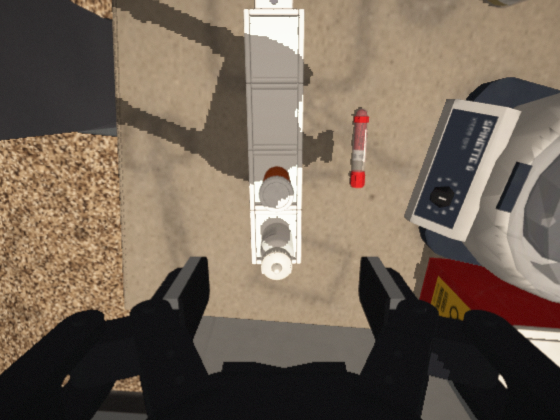

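Amber (276,185) and the dropper (277,250) both stand upright. Green is next.

Emit:
play_rows(
  slide=[
    [3,0.2,0],
    [7,0.4,0],
    [11,0.7,-0.2],
    [15,1,-0.5],
    [19,1.3,-0.5],
    [23,1.7,-0.5],
    [27,2,-0.5],
    [30.5,2.3,-0.5],
    [33.5,2.6,-0.5],
    [35.3,2.67,-0.5],
    [35.3,2.67,-0.5],
  ],
  delta_rot=[
    [0.01,0,0.01],
    [0.01,0,0.02],
    [0.01,0,0.03],
    [0.01,0,0.05],
    [0.01,0,0.07],
    [0.01,0,0.09],
    [0.01,0,0.11],
    [0.01,0,0.131],
    [0.01,0,0.131],
    [0.01,0,0.131],
    [0.01,0,0.131],
  ],
)

```text
time: 18.52
tool_pos: [0.5046, 0.2519, 0.2079]
tcp_rot: [2.25, 2.191, -0.005]
wrist_force: [-0.2, 0.4, -0.4]
width: 0.8
```

Run:
```python
from h import *
move([.506,.2483,.038],np.radians(-1.7))
```

```text
slide cm [-0.31  0.18 16.99] rot [-0.002  0.003  0.003] at [0.5046 0.2519 0.2079]
```

Emit:
play_rows(
  slide=[
    [-0.3,0.18,1],
    [-0.3,0.18,3],
    [-0.3,0.18,5],
    [-0.3,0.18,7],
    [-0.3,0.18,9],
    [-0.3,0.18,11],
    [-0.3,0.18,13],
    [-0.3,0.18,15],
    [-0.3,0.18,16.3],
    [-0.3,0.18,16.9],
    [-0.3,0.18,16.9],
  ],
  delta_rot=[
    [0,0.003,0],
    [0,0.003,0],
    [0,0.003,0],
    [0,0.003,0],
    [0,0.003,0],
    [0,0.003,0],
    [0,0.003,0],
    [0,0.003,0],
    [0,0.003,0],
    [0,0.003,0],
    [0,0.003,0],
  ],
)

```text
time: 19.43
tool_pos: [0.5043, 0.2467, 0.0366]
tcp_rot: [-2.25, -2.189, 0.008]
wrist_force: [-1.0, -0.0, 0.1]
width: 0.8
```

Emit:
play_rows(
  slide=[
    [0,0,0],
    [0,0,0],
    [0,0,0],
    [0,0,0],
    [0,0,0],
    [0,0,0],
    [0,0,0],
  ],
  delta_rot=[
    [0,0,0],
    [0,0,0],
    [0,0,0],
    [0,0,0],
    [0,0,0],
    [0,0,0],
    [0,0,0],
  ],
  hand=0,
)

```text
time: 20.02
tool_pos: [0.5054, 0.2471, 0.0379]
tcp_rot: [-2.25, -2.19, 0.005]
wrist_force: [-0.9, -0.7, 6.4]
width: 0.361
```

Emit:
play_rows(
  slide=[
    [0,0,-0.5],
    [0,0,-2],
    [0,0,-4],
    [0,0,-7],
    [0,0,-11],
    [0,0,-15],
    [0,0,-16.5],
    [0,0,-16.5],
  ],
  delta_rot=[
    [0,0,0],
    [0,0,0],
    [0,0,0],
    [0,0,0],
    [0,0,0],
    [0,0,0],
    [0,0,0],
    [0,0,0],
  ],
)

```text
time: 20.68
tool_pos: [0.509, 0.2488, 0.2091]
tcp_rot: [2.25, 2.19, 0.01]
wrist_force: [0.1, -0.0, -0.1]
width: 0.365
```

Run:
```python
from h import *
s=read_state();p=read_camera('wrist');save(p,'w10.png')
move([.5044,-.0427,.20],np.radians(5.9))
```

```text
slide cm [-29.08   0.48   0.55] rot [ 0.002 -0.001 -0.13 ] at [0.5074 0.2481 0.206 ]
```

View pics/w10.png

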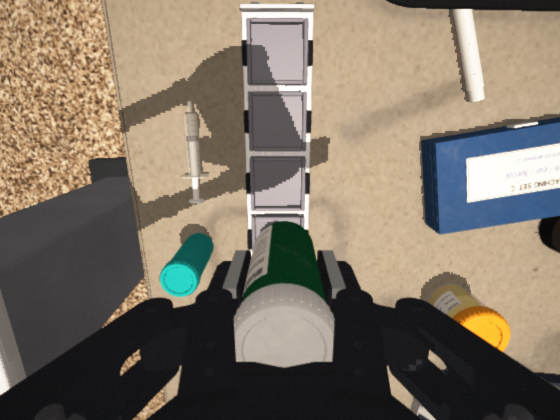

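The green vial is held, at (285,280), and the turquoise decoy at (188,265) is untouched.

Emit:
play_rows(
  slide=[
    [-2,0,0],
    [-5,0.1,0],
    [-9,0.2,0],
    [-13,0.3,0],
    [-17,0.4,0],
    [-21,0.5,0.3],
    [-24.5,0.5,0.5],
    [-27.5,0.5,0.5],
    [-29,0.5,0.5],
    [-29,0.5,0.5],
    [-29,0.5,0.5],
  ],
  delta_rot=[
    [0,0,-0.01],
    [0,0,-0.03],
    [0,0,-0.05],
    [0,0,-0.07],
    [0,0,-0.09],
    [0,0,-0.11],
    [0,0,-0.13],
    [0,0,-0.13],
    [0,0,-0.13],
    [0,0,-0.13],
    [0,0,-0.13],
  ],
)

```text
time: 21.65
tool_pos: [0.503, -0.0423, 0.1983]
tcp_rot: [-2.105, -2.328, -0.0]
wrist_force: [0.0, 0.2, 0.2]
width: 0.363
```

Run:
```python
from h import *
s=read_state();p=read_camera('wrist');save(p,'w11.png')
move([.5044,-.0427,.037],np.radians(5.9))
```

```text
slide cm [-0.17  0.11 16.17] rot [-0.001 -0.003 -0.001] at [ 0.5034 -0.0415  0.1987]
```

View pics/w11.png

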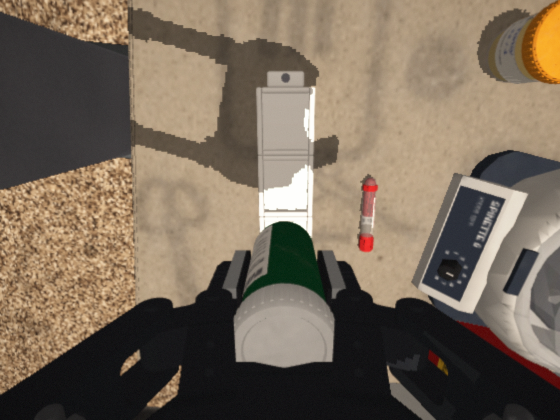

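Emit:
play_rows(
  slide=[
    [-0.17,0.1,1],
    [-0.17,0.1,3],
    [-0.17,0.1,6],
    [-0.17,0.1,9],
    [-0.17,0.1,11.5],
    [-0.17,0.1,13.5],
    [-0.17,0.1,14.8],
    [-0.17,0.1,15.5],
    [-0.17,0.1,15.9],
    [-0.17,0.1,16.1],
    [-0.17,0.1,16.2],
    [-0.17,0.1,16.2],
  ],
  delta_rot=[
    [0,-0.003,0],
    [0,-0.003,0],
    [0,-0.003,0],
    [0,-0.003,0],
    [0,-0.003,0],
    [0,-0.003,0],
    [0,-0.003,0],
    [0,-0.003,0],
    [0,-0.003,0],
    [0,-0.003,0],
    [0,-0.003,0],
    [0,-0.003,0],
  ],
)

```text
time: 22.7
tool_pos: [0.505, -0.0426, 0.0374]
tcp_rot: [2.105, 2.332, -0.001]
wrist_force: [-0.5, -0.5, -0.4]
width: 0.36
```

Emit:
play_rows(
  slide=[
    [0,0,0.05],
    [0,0,0.1],
    [0,0,0.15],
    [0,0,0.2],
    [0,0,0.2],
  ],
  delta_rot=[
    [0,0,0],
    [0,0,0],
    [0,0,0],
    [0,0,0],
    [0,0,0],
  ],
)

```text
time: 23.12
tool_pos: [0.5051, -0.0427, 0.0355]
tcp_rot: [2.105, 2.331, -0.0]
wrist_force: [0.1, -0.2, -0.0]
width: 0.36
```

Run:
```python
from h import *
s=read_state();p=read_camera('wrist');save(p,'w12.png');print(s['wrist_force'],s['tool_pos'])
```

```text
[ 0.13907555 -0.21434398 -0.03229796] [ 0.50509987 -0.04266557  0.03550701]
```

View pics/w12.png

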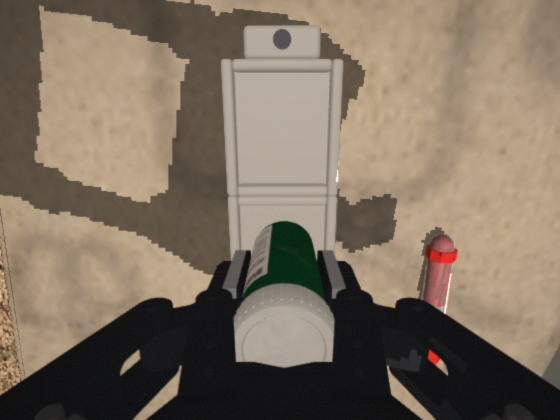

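One pocket stays empty on the left for the black-cap bottle, and green is centred in its own pocket. I'll ease it down.

Emit:
play_rows(
  slide=[
    [0,0,0.05],
    [0,0,0.1],
    [0,0,0.15],
    [0,0,0.15],
  ],
  delta_rot=[
    [0,0,0],
    [0,0,0],
    [0,0,0],
    [0,0,0],
  ],
)

```text
time: 23.5
tool_pos: [0.5051, -0.0427, 0.0348]
tcp_rot: [2.105, 2.332, -0.001]
wrist_force: [-2.3, -0.3, 7.6]
width: 0.36
```

Emit:
play_rows(
  slide=[
    [0,0,0],
    [0,0,0],
    [0,0,0],
    [0,0,0],
    [0,0,0],
    [0,0,-1],
    [0,0,-3],
    [0,0,-6],
    [0,0,-10],
    [0,0,-14],
    [0,0,-17],
    [0,0,-17],
  ],
  delta_rot=[
    [0,0,0],
    [0,0,0],
    [0,0,0],
    [0,0,0],
    [0,0,0],
    [0,0,0],
    [0,0,0],
    [0,0,0],
    [0,0,0],
    [0,0,0],
    [0,0,0],
    [0,0,0],
  ],
  hand=0.7,
)

```text
time: 24.5
tool_pos: [0.5101, -0.0432, 0.2139]
tcp_rot: [2.097, 2.323, 0.012]
wrist_force: [1.4, -0.3, 0.6]
width: 0.696
```

Run:
```python
from h import *
np.set_printoptions(precision=4,suppress=True)
s=read_state();p=read_camera('wrist');save(p,'w13.png')
X=cloud(p,s);x,y,z=np.moveaxis(X,-1,0)
b=(x>.47)&(x<.55)&(y>-.07)&(y<-.01)&(z>.03)&(z<.1);print(b.sum(),X[b].min(0),X[b].max(0))
move([.502,.189,.21],np.radians(-1.7))
```

```text
1582 [ 0.4881 -0.0593  0.0304] [ 0.5225 -0.0244  0.0864]
slide cm [23.14  1.73  0.  ] rot [0.01  0.002 0.132] at [ 0.5084 -0.043   0.2106]
```

View pics/w13.png

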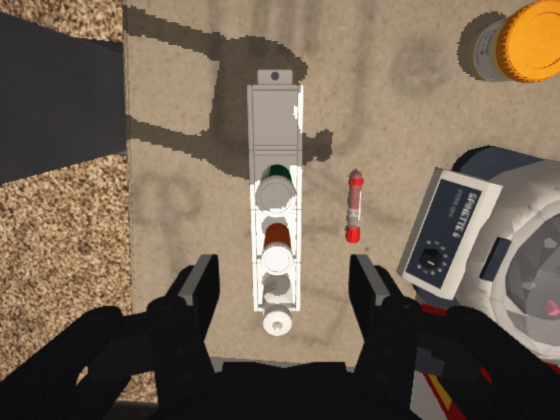

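Green (275,185), amber (277,250) and the dropper (278,310) are standing. Black cap is last, and the fingers stay at 0.7 to clear the turquoise decoy.

Emit:
play_rows(
  slide=[
    [3,0.2,0],
    [7,0.5,0],
    [11,0.8,0],
    [15,1.1,0],
    [18.5,1.4,0],
    [21.5,1.6,0],
    [23.1,1.73,0],
    [23.1,1.73,0],
    [23.1,1.73,0],
  ],
  delta_rot=[
    [0.01,0,0.02],
    [0.01,0,0.04],
    [0.01,0,0.06],
    [0.01,0,0.08],
    [0.01,0,0.11],
    [0.01,0,0.132],
    [0.01,0,0.132],
    [0.01,0,0.132],
    [0.01,0,0.132],
  ],
)

```text
time: 25.3
tool_pos: [0.501, 0.1889, 0.2087]
tcp_rot: [2.251, 2.19, -0.007]
wrist_force: [0.0, 0.5, 0.3]
width: 0.697
```

Run:
```python
from h import *
move([.502,.189,.034],np.radians(-1.7))
```

```text
slide cm [ 0.08  0.14 17.47] rot [-0.002  0.004  0.002] at [0.501  0.1889 0.2087]
```

Emit:
play_rows(
  slide=[
    [0.1,0.16,1],
    [0.1,0.16,3],
    [0.1,0.16,5],
    [0.1,0.16,7],
    [0.1,0.16,9],
    [0.1,0.16,11],
    [0.1,0.16,13],
    [0.1,0.16,15],
    [0.1,0.16,16.7],
    [0.1,0.16,17.3],
    [0.1,0.16,17.3],
  ],
  delta_rot=[
    [0,0.004,0],
    [0,0.004,0],
    [0,0.004,0],
    [0,0.004,0],
    [0,0.004,0],
    [0,0.004,0],
    [0,0.004,0],
    [0,0.004,0],
    [0,0.004,0],
    [0,0.004,0],
    [0,0.004,0],
  ],
)

```text
time: 26.22
tool_pos: [0.5, 0.1872, 0.0329]
tcp_rot: [-2.25, -2.186, 0.01]
wrist_force: [0.1, 0.2, -0.6]
width: 0.702
```

Emit:
play_rows(
  slide=[
    [0,0,0],
    [0,0,0],
    [0,0,0],
    [0,0,0],
    [0,0,0],
    [0,0,0],
    [0,0,0],
  ],
  delta_rot=[
    [0,0,0],
    [0,0,0],
    [0,0,0],
    [0,0,0],
    [0,0,0],
    [0,0,0],
    [0,0,0],
  ],
  hand=0,
)

```text
time: 26.8
tool_pos: [0.5006, 0.1874, 0.0338]
tcp_rot: [-2.251, -2.187, 0.008]
wrist_force: [-0.4, -0.6, 3.2]
width: 0.375
```

Emit:
play_rows(
  slide=[
    [0,0,-0.5],
    [0,0,-2],
    [0,0,-4],
    [0,0,-7],
    [0,0,-11],
    [0,0,-15],
    [0,0,-16.5],
    [0,0,-16.5],
  ],
  delta_rot=[
    [0,0,0],
    [0,0,0],
    [0,0,0],
    [0,0,0],
    [0,0,0],
    [0,0,0],
    [0,0,0],
    [0,0,0],
  ],
)

```text
time: 27.47
tool_pos: [0.5051, 0.1889, 0.2052]
tcp_rot: [2.252, 2.188, 0.008]
wrist_force: [0.4, 0.1, 0.0]
width: 0.371
```

Run:
```python
from h import *
s=read_state();p=read_camera('wrist');save(p,'w14.png')
move([.498,.019,.20],np.radians(5.9))
```

```text
slide cm [-16.94  -0.06   0.19] rot [-0.    -0.001 -0.132] at [0.5034 0.1883 0.2021]
```

View pics/w14.png

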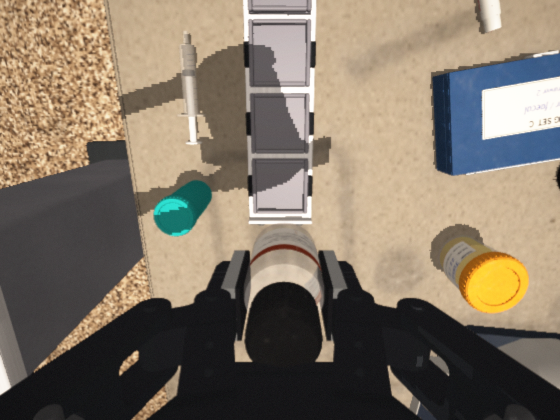

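The black-cap bottle is held, at (285,290), and all the cups are empty.

Emit:
play_rows(
  slide=[
    [-2,0,0],
    [-5,0,0],
    [-8.5,0,0],
    [-12,0,0],
    [-15,0,0.2],
    [-16.9,0,0.2],
    [-16.9,0,0.2],
    [-16.9,0,0.2],
    [-16.9,0,0.2],
  ],
  delta_rot=[
    [0,0,-0.02],
    [0,0,-0.04],
    [0,0,-0.06],
    [0,0,-0.08],
    [0,0,-0.11],
    [0,0,-0.132],
    [0,0,-0.132],
    [0,0,-0.132],
    [0,0,-0.132],
  ],
)

```text
time: 28.27
tool_pos: [0.4977, 0.0199, 0.1985]
tcp_rot: [-2.103, -2.33, 0.001]
wrist_force: [-0.4, -0.9, -0.9]
width: 0.376
```

Run:
```python
from h import *
move([.498,.019,.033],np.radians(5.9))
```

```text
slide cm [-0.12  0.06 16.55] rot [-0.002 -0.002 -0.   ] at [0.4977 0.0199 0.1985]
```

Emit:
play_rows(
  slide=[
    [-0.1,0.05,1],
    [-0.1,0.05,3],
    [-0.1,0.05,6],
    [-0.1,0.05,9],
    [-0.1,0.05,11.5],
    [-0.1,0.05,13.5],
    [-0.1,0.05,15],
    [-0.1,0.05,15.7],
    [-0.1,0.05,16.2],
    [-0.1,0.05,16.4],
    [-0.1,0.05,16.5],
    [-0.1,0.05,16.5],
  ],
  delta_rot=[
    [0,-0.002,0],
    [0,-0.002,0],
    [0,-0.002,0],
    [0,-0.002,0],
    [0,-0.002,0],
    [0,-0.002,0],
    [0,-0.002,0],
    [0,-0.002,0],
    [0,-0.002,0],
    [0,-0.002,0],
    [0,-0.002,0],
    [0,-0.002,0],
  ],
)

```text
time: 29.27
tool_pos: [0.4987, 0.0194, 0.0342]
tcp_rot: [-2.104, -2.332, 0.001]
wrist_force: [0.9, 0.6, -0.3]
width: 0.37
```

Emit:
play_rows(
  slide=[
    [0,0,0.05],
    [0,0,0.1],
    [0,0,0.15],
    [0,0,0.2],
    [0,0,0.2],
  ],
  delta_rot=[
    [0,0,0],
    [0,0,0],
    [0,0,0],
    [0,0,0],
    [0,0,0],
  ],
)

```text
time: 29.68
tool_pos: [0.4988, 0.0193, 0.0324]
tcp_rot: [-2.104, -2.333, 0.001]
wrist_force: [-0.9, 0.4, -0.8]
width: 0.373
```

Run:
```python
from h import *
s=read_state();p=read_camera('wrist');save(p,'w15.png');print(s['wrist_force'],s['tool_pos'])
```

```text
[-0.93198125  0.36364419 -0.76452175] [0.49875344 0.01931418 0.03239753]
```

View pics/w15.png

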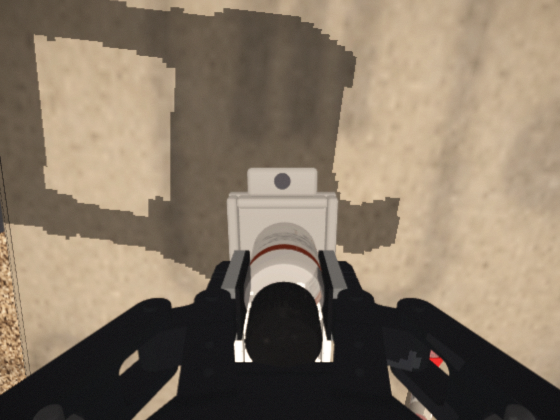

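The black-cap bottle (285,250) is centred in the left-end pocket.

Emit:
play_rows(
  slide=[
    [0,0,0.05],
    [0,0,0.1],
    [0,0,0.15],
    [0,0,0.2],
    [0,0,0.2],
  ],
  delta_rot=[
    [0,0,0],
    [0,0,0],
    [0,0,0],
    [0,0,0],
    [0,0,0],
  ],
)

```text
time: 30.15
tool_pos: [0.4987, 0.0193, 0.0308]
tcp_rot: [-2.104, -2.332, 0.002]
wrist_force: [-1.2, -0.4, 5.4]
width: 0.371
```

Emit:
play_rows(
  slide=[
    [0,0,0],
    [0,0,0],
    [0,0,0],
    [0,0,0],
    [0,0,0],
    [0,0,-1],
    [0,0,-3],
    [0,0,-6],
    [0,0,-10],
    [0,0,-14],
    [0,0,-17],
    [0,0,-17],
  ],
  delta_rot=[
    [0,0,0],
    [0,0,0],
    [0,0,0],
    [0,0,0],
    [0,0,0],
    [0,0,0],
    [0,0,0],
    [0,0,0],
    [0,0,0],
    [0,0,0],
    [0,0,0],
    [0,0,0],
  ],
  hand=0.8,
)

```text
time: 31.15
tool_pos: [0.5039, 0.0194, 0.2099]
tcp_rot: [2.097, 2.325, 0.014]
wrist_force: [1.9, 0.4, 0.8]
width: 0.796
```

Emit:
play_rows(
  slide=[
    [4,0,-1],
    [8,0,-3],
    [12,0,-5],
    [16,0,-7],
    [18,0,-7],
    [18,0,-7],
    [18,0,-7],
  ],
  delta_rot=[
    [0,0,0],
    [0,0,0],
    [0,0,0],
    [0,0,0],
    [0,0,0],
    [0,0,0],
    [0,0,0],
  ],
)

```text
time: 31.73
tool_pos: [0.4842, 0.1999, 0.2801]
tcp_rot: [2.093, 2.328, 0.015]
wrist_force: [-0.4, -0.4, -0.8]
width: 0.798
```

Run:
```python
from h import *
np.set_printoptions(precision=4,suppress=True)
s=read_state();print(s['time'],s['tool_pos'])
for n in ('top','side','wrist'):
    p=read_camera(n);save(p,'f_'+n+'.png')
    if n!='wrist':
        X=cloud(p);i=cv2.cvtColor(p['image'],cv2.COLOR_RGB2BGR);y0,x0=(150,280) if n=='top' else (140,260)
        cv2.imwrite(f'pics/fc_{n}.png',cv2.resize(i[y0:y0+110,x0:x0+180],None,fx=4,fy=4,interpolation=2))
        x,y,z=np.moveaxis(X,-1,0)
        for k,(cx,cy) in dict(b=(.498,.019),g=(.504,-.043),a=(.511,-.104),d=(.517,-.166)).items():
            m=(abs(x-cx)<.028)&(abs(y-cy)<.028)&(z>.03)&(z<.11)
            print(n,k,m.sum(),(X[m].max(0),(X[m].max(0)+X[m].min(0))/2) if m.any() else '')
```

```text
31.7333 [0.4842 0.1999 0.2801]
top b 153 (array([0.5076, 0.0354, 0.0854]), array([0.4933, 0.0201, 0.0577]))
top g 200 (array([ 0.5196, -0.0266,  0.0931]), array([ 0.5027, -0.0429,  0.0615]))
top a 152 (array([ 0.5243, -0.0878,  0.0799]), array([ 0.5097, -0.1037,  0.0551]))
top d 181 (array([ 0.5293, -0.1499,  0.0901]), array([ 0.5142, -0.1655,  0.0602]))
side b 220 (array([0.51  , 0.039 , 0.0802]), array([0.495 , 0.0234, 0.0551]))
side g 280 (array([ 0.5217, -0.023 ,  0.0858]), array([ 0.504 , -0.0397,  0.058 ]))
side a 197 (array([ 0.525 , -0.0874,  0.0749]), array([ 0.5105, -0.1022,  0.0526]))
side d 222 (array([ 0.5314, -0.1486,  0.088 ]), array([ 0.5151, -0.164 ,  0.0591]))
```

View pics/fc_side.png

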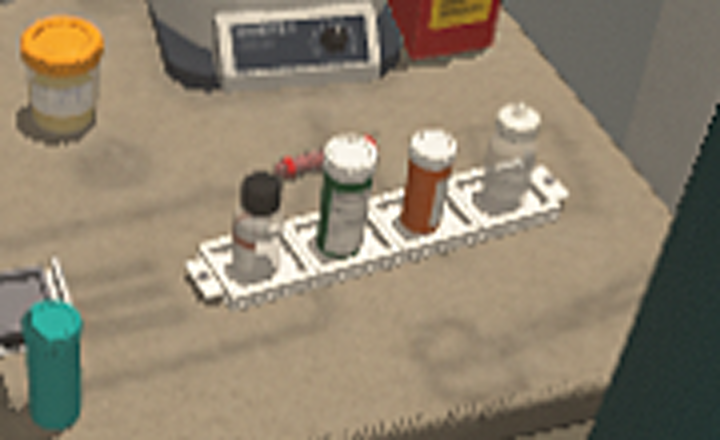

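View pics/fc_top.png

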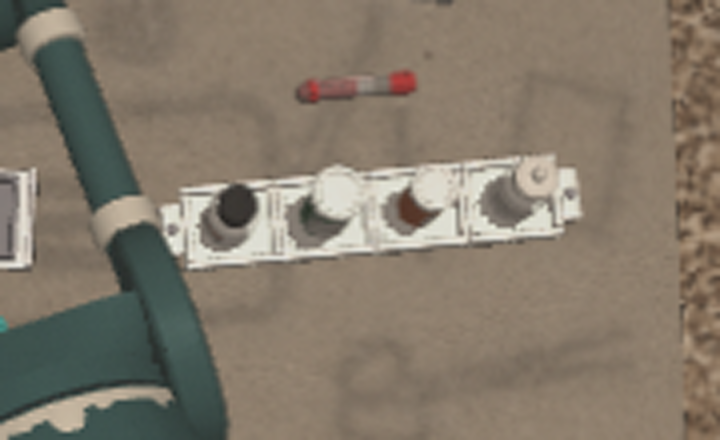

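View pics/f_wrist.png

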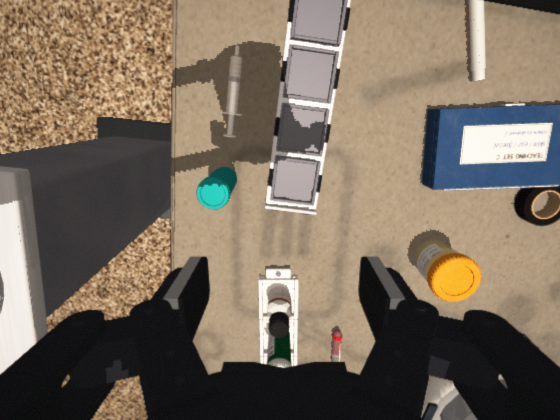

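All four bottles stand upright in their pockets. From left to right they are black, green, amber and dropper, at (258,225), (345,195), (428,180) and (510,160) in the side crop. The cups are empty and the decoys have not moved.

```bash
python3 -c "
from h import *
print(finish_job())"
```

```text
the job is handed in; nothing more can be done
None
```

I moved all four bottles from the rail to the white rack in reverse order. Left to right, the rail held dropper, amber, green and black-cap. The rack now holds black-cap, green, amber and dropper. I lowered each bottle until the wrist read about 5–8 N of contact, then released it, and handed the job in at about 32 s of the 106 s allowed.

My last top, side and wrist pictures show all four bottles standing upright in their own pockets. The bottle-top heights fit floor contact to within a few millimetres, and the cups are empty. The turquoise and red look-alikes were not touched, and the gripper was open and clear of everything. No check failed. The top and side cameras differ from each other, and from the wrist camera, by a few millimetres, so I positioned everything from the wrist camera.

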